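# Throw the guarded toggle of the bench supply box

## Robot

A 6-joint arm with a two-finger parallel gripper is mounted at the origin on a cart in front of the work surface, level with it; the furniture and walls round the work are solid. World frame = base frame: x ahead of the robot, y to its left, z up, the work surface at z = 0. Lengths are in m, angles in degrees, forces in N, time in s.
With the tool pointing down it reaches from about 0.35 to 0.975 m from the base axis. Payload 17.4 kg.
Tool frame: the origin (TCP) lies midway between the tips of the shut fingers; the grasp point (between the pads) lies 19 mm behind it; x points along the fingers, y is the direction in which the jaws open and shut, and the axes are right-handed (so a half turn about x gives the same grasp; the last joint's range is limited). The gripper opens to 85 mm and grips with 20 to 120 N. Pads are 22 mm wide; open, the fingers measure 114 mm over their backs; the gripper's body (76 mm by 85 mm) begins 54 mm behind the grasp point. The pads swing forward as they close: fully open they stand 13 mm farther back than shut.
Start: joints at [65.501, 6.646, 82.598, -0, 90.757, -2.166], TCP at [0.257, 0.624, 0.231] pointing down, gripper open.
Joint ranges: [-162.19, 162.19], [-47.58, 125.68], [4.15, 143.07], [-65.23, 245.23], [0.69, 171.88], [-170.13, 170.13]. Speed limits (degrees/s): [108.29, 108.29, 127.2, 180, 180, 180].

## Interface

Orientations are given as a 3x3 rotation matrix whose columns are the frame's x, y, z axes.
In Python, from bench import arm, camera, camera_model, ticket gives the robot as it stands. The module is installed in compiled form; this text tells all that it offers.
- The arm moves only by the tool play_rows, never from a script. Its argument "moves" is a list of rows, each a list of 5 numbers: the gripper's target within -1 to 1 (fully open at 1, half-way at 0, shut at -1), then the shift along the tool's x, y, z in m, then the turn about the tool's x in rad. In form: [[grip, x, y, z, roll], ...]. A call has 1 to 20 rows; each row shifts and turns the commanded pose from where the row before left it, along the tool's axes as they then stand; what a row does not reach is not made up. A row lasts 1/12 s, in which the tool goes at most 41.7 mm and 7.16 degrees, less where a joint would pass 70% of its speed; a pose out of reach is approached as far as the arm can. A call is refused whole if a number of a shift passes 0.0417 or a number of a turn 0.125, either way. A call with a gripper value outside its range is refused whole. The fingers move at their own pace and stop on an object; the grip force is fixed at half the most. Time passes only in rows, so rows that do not move let the fingers close. It gives the time, the measured TCP pose, the force and the opening at its end, in the units of the state.
- arm.sense(): the state, without advancing time (a new reading comes with each control period).
- camera(name): name is "scene" or "side" or "wrist"; returns the picture (480x640x3 uint8, red, green, blue); there is no depth.
- camera_model(name): a dict with "fx", "fy", "cx", "cy" (pixels), "R" (3x3) and "t" (3): a world point X has camera coordinates R X + t. Camera axes: x right, y down, z forward; pixel columns grow to the right and rows downward; lengths in m; the calibration is good to about 2 mm. The wrist camera is an equidistant fisheye: a pixel r from the principal point sees the ray r / f radians off the axis. A picture is of the moment at which its call begins: read the wrist's pose just before it. camera_model takes no time and is no camera call; for the wrist camera it gives the pose at the moment of the call.
- ticket.job_done(): hands the job in, once; it reports no verdict.
The state is a dict: "time_s": time; "joint_positions": joint angles; "qvel": joint speeds; "joint_efforts": joint torques, N m; "ee_pos": TCP position; "tcp_rot": TCP orientation; "wrist_force": force on the tool from outside, world axes, zero at the start; "moment": the same for the moment, N m; "opening": finger opening in m.
Only numpy, scipy, OpenCV 4.12 (cv2) and the standard library are available. Lean on these libraries where they do the work, as an engineer would, in place of code of your own. Each camera call takes 0.05 s, during which the arm holds its last target.

## Task

Switch on the bench switch box that has the hinged guard: lift the guard with the outside of your fingers, and while it is up push the toggle beneath it fully over to the far side, then draw out and let the guard drop fully shut over it. Only touch and push, gently: pinch or lift nothing, do not shove the box along the bench, and leave the box with the bare toggle and everything else alone.

Things in the scene. Friction and masses are not known exactly. Their poses are not given: they have to be found in the camera images.
- switch_box: Guarded switch box: grey case, aluminium top panel 50 mm above the bench; loose on rubber feet, 2.5 kg. Origin on the bench; x points from the front (guard's lip) to the back (hinge, round cable gland), z up. Case x -28 to 52 mm, y +-52 mm. Toggle pivot x -5, y 0, on the panel. It and the bare-toggle box may swap places; turned up to 0.3 rad.
- guard (a joint): Angle of the flat grey guard: 0 shut (level), grows as its front rises, stop at 1.8. Slick plate (friction 0.25), 3 mm thick, 70 mm wide, level for 40 mm from the hinge, then a 12 mm lip flared up 25 degrees; side skirts 11 mm deep, 64 mm apart, end 35 mm from the hinge. Shut, its underside is 73 mm above the bench; open below at front and sides. Weight and a weak spring always drop it shut in about a second; it never stays up.
- guard_hinge (a point): Middle of the guard's hinge axis, which runs along the box's y, at x = 10, z = 75 mm of the box; steel cheeks at y = +-38 mm hold it.
- guard_lip (a point): Middle of the guard's front edge (centre of a round bead 10 mm thick along the flared lip); shut, at x = -41, z = 81 mm of the box, 13 mm ahead of the case front.
- toggle (a joint): Angle of the toggle under the guard: near 0 off (leans 25 degrees to the front, toward the lip), 0.872 rad on (leans 25 degrees to the back, at its stop). Moves with light friction (about 1 N at the tip), no snap, and stays where it is left.
- toggle_tip (a point): Centre of the toggle's round tip (steel bat 7 mm thick, 20 mm from the pivot); at x = -13 mm, z = 68 mm of the box when off, x = +3 mm, z = 68 mm when on.
- bare_box: A second switch box of the same case, same origin and axes, with a bare toggle and no guard; leave it alone.
- bare_toggle_tip (a point): Tip of the bare toggle on the second box; must not be moved.
- test_board: Bystander, loose: the small driver board on stand-offs, 91 x 86 x 42 mm. Origin under its centre.
- heatsink: Bystander, loose: black finned heat sink, 40 x 40 x 22 mm. Origin under its centre.
- battery: Bystander, loose: square 9 V block battery lying flat, 27 x 50 x 18 mm. Origin under its centre.
- flux_jar: Bystander, loose: round white jar with a red lid, 48 mm across, 35 mm high. Origin under its centre.
- driver_b: Bystander, loose: thin screwdriver lying flat, 14 x 132 x 13 mm. Origin under its centre.
There are look-alikes about, which are no part of the job. Leave any yellow look-alike of the switch_box alone.

How it is judged (in metres and radians):
On the way, in this order (a step that is already met when the one before it is completed fails the run):
1. the guard is raised (over 0.3 rad) while the toggle is still off (under 0.35 rad) (value of joint guard above 0.3 rad and value of joint toggle below 0.35 rad), for 0.05 s.
2. the toggle is pushed over (0.75 rad or more) with the guard still up (over 0.3 rad) (value of joint toggle above 0.75 rad and value of joint guard above 0.3 rad), for 0.05 s.
3. the guard has dropped shut (under 0.05 rad) (value of joint guard below 0.05 rad), for 0.2 s.
At the end, for the whole second after the job is handed in: The toggle under the guard is at 0.75 rad or more, the guard shut (under 0.05 rad), the box at rest, upright and within 30 mm of where it stood, and the bare toggle within 12 mm of where it was (value of joint toggle above 0.75 rad and value of joint guard below 0.05 rad and linear speed of switch_box below 0.01 m/s and distance of switch_box from where it was at the start of the episode below 0.03 m and angle between switch_box's own z axis and vertical below 0.05 rad and distance of bare_toggle_tip from where it was at the start of the episode below 0.012 m); the robot touches nothing.
It fails at once if the guarded box is shoved along the bench by more than 30 mm, lifted by more than 10 mm or tipped (distance of switch_box from where it was at the start of the episode above 0.03 m or height (world z) of switch_box above 0.01 m or angle between switch_box's own z axis and vertical above 0.15 rad).
It fails at once if the guard, toggle or box is pinched or forced (over 30 N) (contact force between the fingers and switch_box above 30 N).
It fails at once if the bare toggle or its box is moved by more than 12 mm (distance of any of bare_toggle_tip, bare_box from where it was at the start of the episode above 0.012 m).
It fails at once if a bystander is moved or lifted by more than 30 mm (distance of any of test_board, heatsink, battery, flux_jar, driver_b from where it was at the start of the episode above 0.03 m).
It also fails if it takes over 51 s, if anything falls off the work surface, if the arm or the gripper's body presses on something with over 40 N, if the wrist force passes 120 N, or if a joint passes its speed limit or range.

## Working session

There is one attempt and no reset: what is moved stays moved. The work goes in short steps, Python scripts to look and compute and a tool call to move; the robot and the scene stay as the last step left them, time stands still between calls to the robot, and variables do not carry over. Pictures are saved under pics/ and viewed, and the job is handed in when it is done.

Besides the shell and the picture viewer there is one more tool, called after "Call:" as name(argument=value, ...) on one line, values as JSON. play_rows: Moves the arm, as the interface text tells. Its arguments: {"type":"object","properties":{"moves":{"type":"array","items":{"type":"array","items":{"type":"number"}}}},"required":["moves"]}

```bash
mkdir -p pics
python3 - <<'E'
from bench import arm,camera,camera_model
import cv2
for n in ["scene","side","wrist"]:
    m=camera_model(n); im=camera(n); cv2.imwrite(f"pics/{n}0.png",im[:,:,::-1])
    print(n,m)
print(arm.sense())
E
```

```text
scene {'fx': 498.3688879548785, 'fy': 498.3688879548785, 'cx': 320.90260369399783, 'cy': 245.53229588874842, 'R': array([[-0.55820204, -0.82940721, -0.02222963],
       [-0.32428451,  0.24275219, -0.91428165],
       [ 0.76370809, -0.50314515, -0.40446868]]), 't': array([0.36006041, 0.16651681, 1.22011392])}
side {'fx': 530.5673187014927, 'fy': 530.5673187014927, 'cx': 324.6804048730343, 'cy': 239.9562208101678, 'R': array([[ 0.82678662, -0.56241174, -0.01081305],
       [-0.27312871, -0.38456628, -0.88176498],
       [ 0.49175664,  0.73198484, -0.47156505]]), 't': array([-0.2580849 ,  0.26692451,  0.9678345 ])}
wrist {'fx': 371.64829954431775, 'fy': 371.64829954431775, 'cx': 318.5155313368913, 'cy': 243.94093680745314, 'R': array([[ 0.38038797,  0.92482632, -0.00112421],
       [ 0.88332826, -0.36295892,  0.29663446],
       [ 0.27392731, -0.11382923, -0.95499044]]), 't': array([-0.67458676, -0.03750218,  0.37958368])}
{'time_s': 0.15, 'joint_positions': array([ 6.55014082e+01,  6.66856591e+00,  8.26275120e+01,  7.91292243e-04,
        9.07558202e+01, -2.16366603e+00]), 'qvel': array([-0.11160074, -0.05096294, -0.07730883,  0.10993991, -0.1079138 ,
        0.05830401]), 'joint_efforts': array([ 4.90835082e-04, -7.32501984e+01, -6.32851195e+01, -9.26286162e-06,
        4.97388552e-03, -4.46995136e-05]), 'ee_pos': array([0.25643529, 0.62423674, 0.23071683]), 'tcp_rot': array([[-3.88172195e-04,  3.80019731e-01,  9.24978299e-01],
       [-8.18519420e-04,  9.24977938e-01, -3.80019926e-01],
       [-9.99999590e-01, -9.04625869e-04, -4.79971868e-05]]), 'wrist_force': array([-0.4063038 ,  0.94139127, -0.41833116]), 'moment': array([0.05782195, 0.03770665, 0.02373478]), 'opening': 0.08535735372227654}
```

View pics/scene0.png

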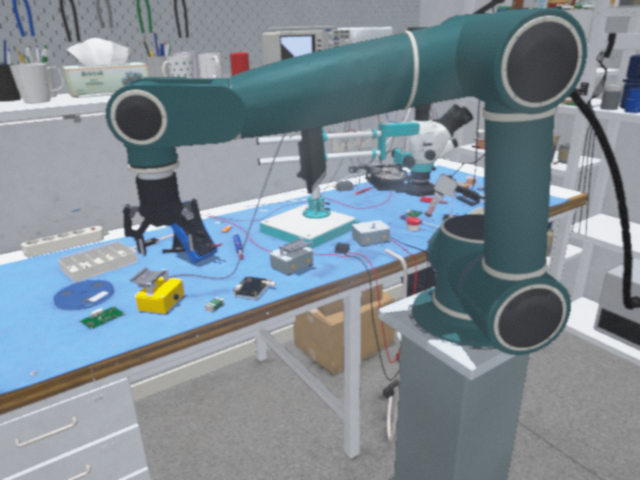

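View pics/side0.png

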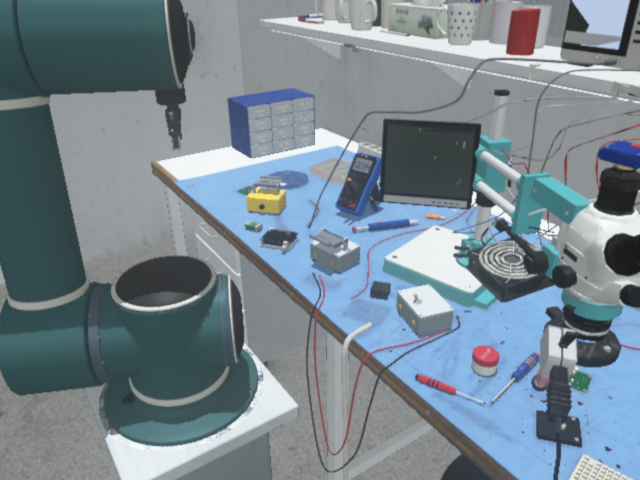

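View pics/wrist0.png

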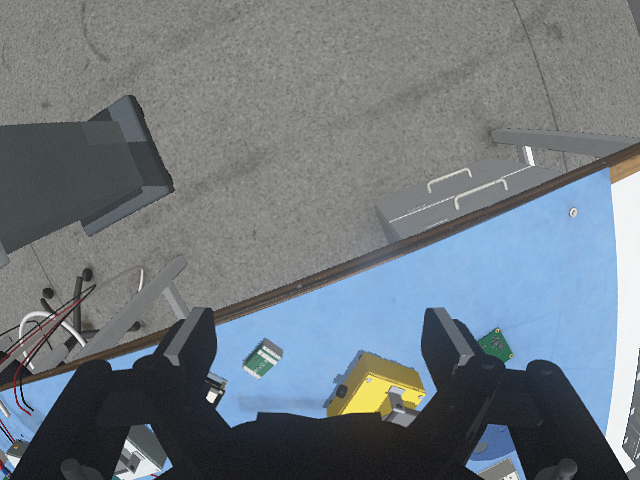

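The guarded grey box sits at scene (292,257) and side (335,250). The bare box is at scene (370,232) and side (425,308), and the yellow look-alike is at side (267,197). I'll zoom in.

Run:
```python
import cv2
a=cv2.imread("pics/side0.png")[210:290,290:380]; b=cv2.imread("pics/scene0.png")[225:285,250:330]
cv2.imwrite("pics/sz.png",cv2.resize(a,None,fx=7,fy=7,interpolation=cv2.INTER_CUBIC))
cv2.imwrite("pics/cz.png",cv2.resize(b,None,fx=8,fy=8,interpolation=cv2.INTER_CUBIC))
```

```text
(no output)
```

View pics/sz.png

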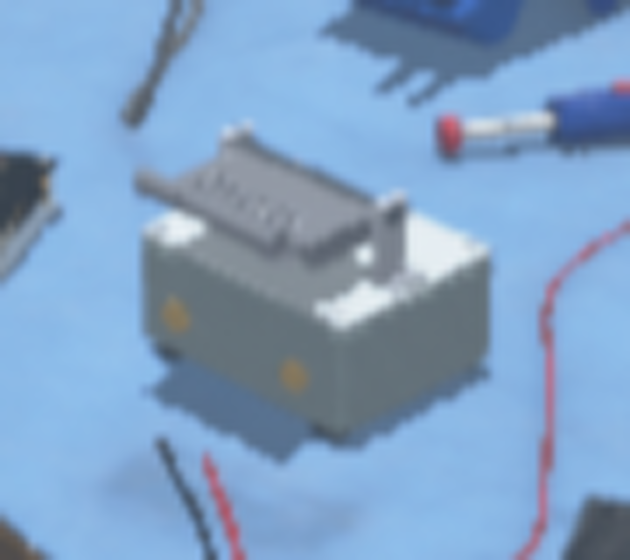

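View pics/cz.png

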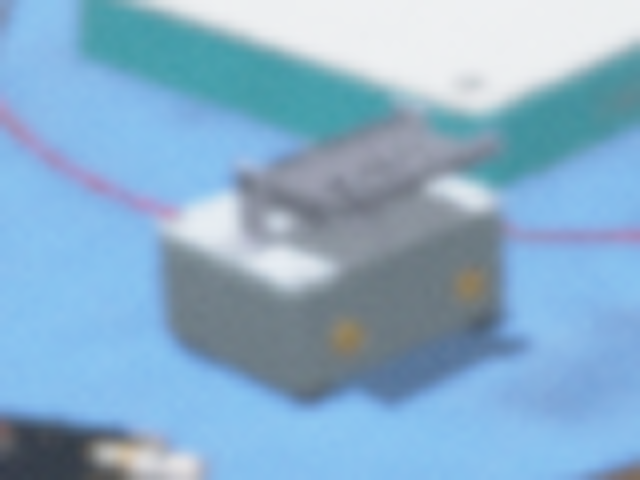

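```bash
cat > h.py <<'E'
import numpy as np
from bench import camera_model
def ray(n,u,v,z):
    m=camera_model(n);R=m["R"];d=R.T@np.array([(u-m["cx"])/m["fx"],(v-m["cy"])/m["fy"],1]);c=-R.T@m["t"]
    return c+d*(z-c[2])/d[2]
E
python3 - <<'E'
from h import *
for n,ox,oy,s,pts in [("side",290,210,7,[(145,228,.05),(335,328,.05),(490,243,.05),(140,180,.081),(275,248,.081),(235,130,.08),(390,200,.08)]),
  ("scene",250,225,8,[(163,228,.05),(308,295,.05),(503,208,.05),(310,208,.081),(500,143,.081),(245,165,.08),(410,105,.08)])]:
    for u,v,z in pts: print(n,(u,v),ray(n,ox+(u+.5)/s-.5,oy+(v+.5)/s-.5,z).round(4))
E
```

```text
side (145, 228) [0.4403 0.2523 0.05  ]
side (335, 328) [0.4544 0.1534 0.05  ]
side (490, 243) [0.5352 0.1711 0.05  ]
side (140, 180) [0.4277 0.2347 0.081 ]
side (275, 248) [0.4381 0.1659 0.081 ]
side (235, 130) [0.478  0.2492 0.08  ]
side (390, 200) [0.4918 0.1729 0.08  ]
scene (163, 228) [0.5073 0.2703 0.05  ]
scene (308, 295) [0.427  0.2564 0.05  ]
scene (503, 208) [0.4478 0.1613 0.05  ]
scene (310, 208) [0.4304 0.2518 0.081 ]
scene (500, 143) [0.4382 0.1678 0.081 ]
scene (245, 165) [0.4785 0.2505 0.08  ]
scene (410, 105) [0.4898 0.174  0.08  ]
```

Call:
play_rows(moves=[[1, 0, 0, 0, 0.12], [1, 0, 0, 0, 0.12], [1, 0, 0, 0, 0.12], [1, 0, 0, 0, 0.12], [1, 0, 0, 0, 0.12], [1, 0, 0, 0, 0.12], [1, 0, 0, 0, 0.12], [1, 0, 0, 0, 0.12], [1, 0, 0, 0, 0.05], [1, 0, 0, 0, 0]])

```text
time_s: 0.98
ee_pos: [0.2565, 0.6243, 0.231]
tcp_rot: [[-0.0, 0.986, 0.168], [-0.0, 0.168, -0.986], [-1.0, -0.0, 0.0]]
wrist_force: [0.2, 0.4, 0.7]
opening: 0.0857
```

Call:
play_rows(moves=[[1, 0, 0, 0.03, 0], [1, 0, 0, 0.03, 0], [1, 0, 0, 0.03, 0], [1, 0, 0, 0.03, 0], [1, 0, 0, 0.03, 0], [1, 0, 0, 0.03, 0], [1, 0, 0, 0.03, 0], [1, 0, 0, 0.03, 0], [1, 0, 0, 0.03, 0], [1, 0, 0, 0.03, 0], [1, 0, 0, 0.03, 0], [1, 0, 0, 0.03, 0], [1, 0, 0, 0.03, 0], [1, 0, 0.012, 0.03, 0], [1, 0, 0, 0.025, 0], [1, 0, 0, 0, 0], [1, 0, 0, 0, 0]])

```text
time_s: 2.4
ee_pos: [0.3443, 0.1871, 0.2314]
tcp_rot: [[0.0, 0.986, 0.17], [0.0, 0.17, -0.986], [-1.0, 0.0, -0.0]]
wrist_force: [0.0, 0.6, -0.8]
opening: 0.0852
```

Run:
```python
from bench import arm,camera,camera_model
import cv2
s=arm.sense();print(s["time_s"],s["ee_pos"],s["tcp_rot"],s["wrist_force"])
print(camera_model("wrist"))
for n in ["side","wrist"]:
    cv2.imwrite(f"pics/{n}1.png",camera(n)[:,:,::-1])
```

```text
2.4 [0.34427023 0.18710292 0.23141619] [[ 4.49653502e-04  9.85524510e-01  1.69532409e-01]
 [ 3.09286029e-04  1.69532281e-01 -9.85524586e-01]
 [-9.99999851e-01  4.95578587e-04 -2.28578179e-04]] [ 0.00328038  0.63243225 -0.78590005]
{'fx': 371.64829954431775, 'fy': 371.64829954431775, 'cx': 318.5155313368913, 'cy': 243.94093680745314, 'R': array([[ 9.85597862e-01,  1.69104923e-01, -6.16216183e-04],
       [ 1.61650593e-01, -9.41069063e-01,  2.97082657e-01],
       [ 4.96582379e-02, -2.92903643e-01, -9.54851567e-01]]), 't': array([-0.37033344,  0.08230949,  0.41719228])}
```

View pics/side1.png

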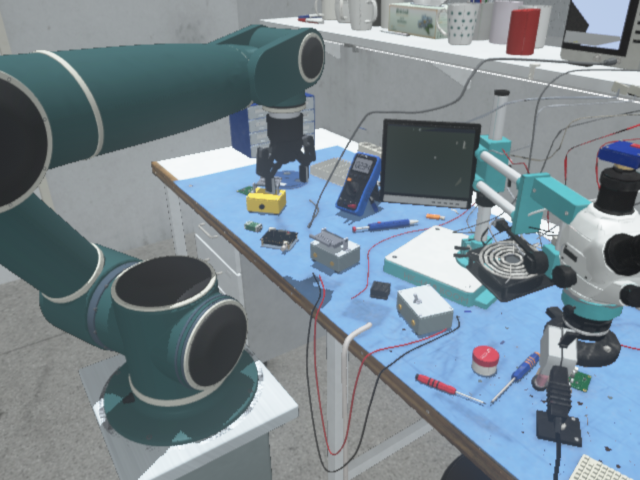

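View pics/wrist1.png

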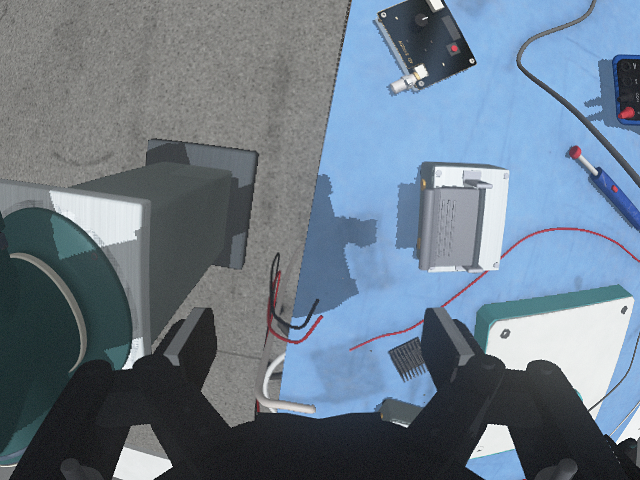

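Run:
```python
import cv2
a=cv2.imread("pics/wrist1.png")
cv2.imwrite("pics/wz.png",cv2.resize(a[155:280,400:520],None,fx=5,fy=5,interpolation=cv2.INTER_CUBIC))
a=cv2.imread("pics/side1.png")
cv2.imwrite("pics/gz.png",cv2.resize(a[90:220,230:340],None,fx=5,fy=5,interpolation=cv2.INTER_CUBIC))
```

```text
(no output)
```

View pics/wz.png

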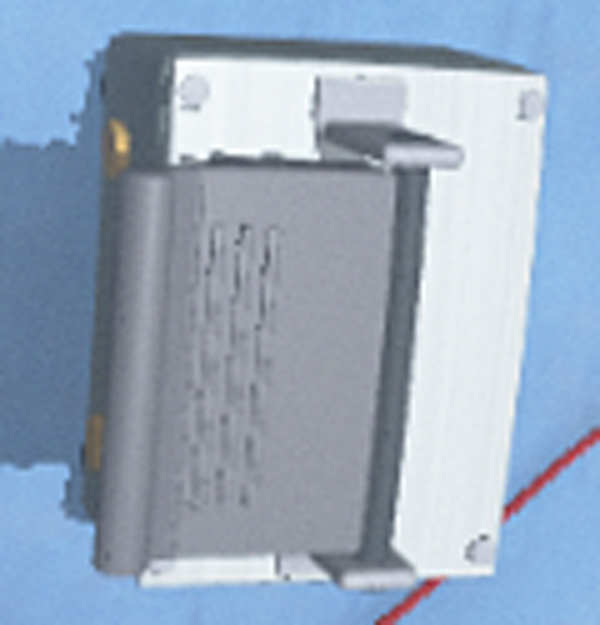

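View pics/gz.png

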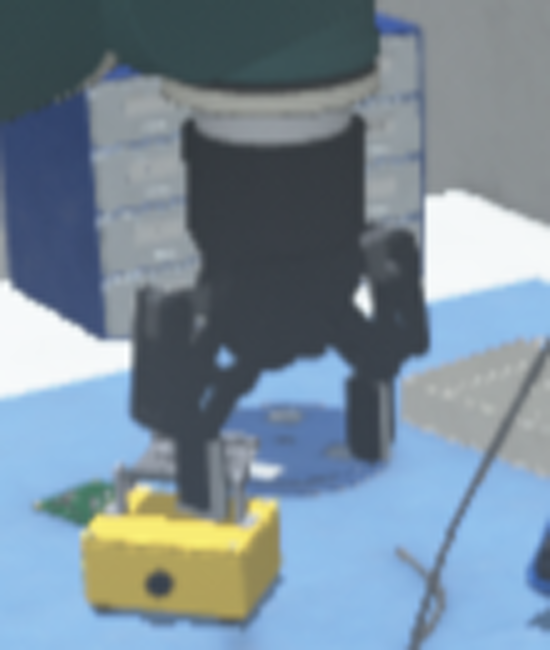

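```bash
cat >> h.py <<'E'
from bench import arm
def wray(u,v,m):
    d=np.array([u-m["cx"],v-m["cy"]]);r=np.hypot(*d);th=r/m["fx"]
    dc=np.array([*(d/r*np.sin(th)),np.cos(th)]);R=np.array(m["R"])
    return -R.T@np.array(m["t"]),R.T@dc
def wplane(u,v,z,m):
    c,d=wray(u,v,m);return c+d*(z-c[2])/d[2]
E
python3 - <<'E'
from h import *
import cv2
m=camera_model("wrist")
for u,v,z,n in [(125,175,.081,'lipL'),(97,570,.081,'lipR'),(175,60,.05,'FL'),(545,73,.05,'BL'),(495,577,.05,'BR'),(140,583,.05,'FR'),(410,160,.075,'chL'),(375,560,.075,'chR')]:
    print(n,wplane(400+(u+.5)/5-.5,155+(v+.5)/5-.5,z,m).round(4))
a=cv2.imread("pics/wrist1.png")
cv2.imwrite("pics/fz.png",cv2.resize(a[295:480,410:640],None,fx=3.4,fy=3.2,interpolation=cv2.INTER_CUBIC))
s=arm.sense();T=s["tcp_rot"];c=-m["R"].T@m["t"];print("cam in tool",T.T@(c-s["ee_pos"]), T.T@m["R"].T)
E
```

```text
lipL [0.4231 0.2342 0.081 ]
lipR [0.4352 0.1666 0.081 ]
FL [0.4375 0.2535 0.05  ]
BL [0.5125 0.2683 0.05  ]
BR [0.5324 0.1682 0.05  ]
FR [0.4556 0.1551 0.05  ]
chL [0.4759 0.247  0.075 ]
chR [0.4903 0.1749 0.075 ]
cam in tool [-0.14220531 -0.00030272 -0.07635583] [[ 1.18704633e-03 -2.97319620e-01  9.54777270e-01]
 [ 9.99999194e-01 -7.65841526e-05 -1.26711788e-03]
 [ 4.49859814e-04  9.54778004e-01  2.97319290e-01]]
```

View pics/fz.png

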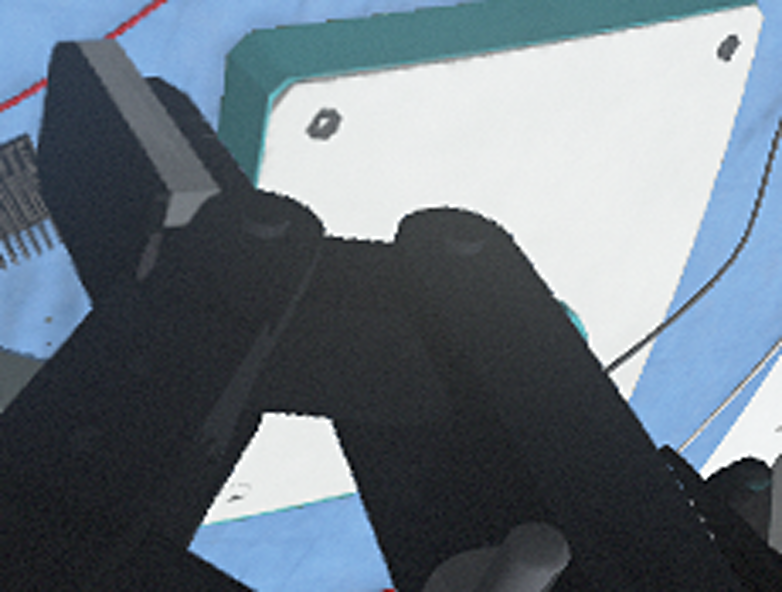

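Run:
```python
from h import *
m=camera_model("wrist");s=arm.sense();T=s["tcp_rot"]
for u,v,n in [(62,42,'pad tip inner?'),(110,40,'tip far'),(215,190,'tip near outer'),(168,190,'tip near inner'),(180,85,'behind'),(285,190,'j1 top'),(325,235,'j1 outer low'),(395,240,''),(445,208,'k top'),(500,225,'k'),(560,300,'k out'),(660,445,'k out2'),(775,590,'')]:
    c,d=wray(410+u/3.4,295+v/3.2,m);c=T.T@(c-s["ee_pos"]);d=T.T@d
    print(n,[ (zz,((c+d*(zz-c[2])/d[2])*1000).round(0)[:2]) for zz in(-.011,0,.011)])
```

```text
pad tip inner? [(-0.011, array([-17.,  42.])), (0, array([ 5., 50.])), (0.011, array([26., 57.]))]
tip far [(-0.011, array([-16.,  48.])), (0, array([ 5., 56.])), (0.011, array([26., 65.]))]
tip near outer [(-0.011, array([-50.,  49.])), (0, array([-35.,  57.])), (0.011, array([-19.,  65.]))]
tip near inner [(-0.011, array([-49.,  44.])), (0, array([-34.,  51.])), (0.011, array([-18.,  59.]))]
behind [(-0.011, array([-29.,  53.])), (0, array([-9., 62.])), (0.011, array([10., 71.]))]
j1 top [(-0.011, array([-51.,  56.])), (0, array([-36.,  65.])), (0.011, array([-20.,  74.]))]
j1 outer low [(-0.011, array([-59.,  56.])), (0, array([-45.,  66.])), (0.011, array([-31.,  75.]))]
 [(-0.011, array([-61.,  63.])), (0, array([-48.,  73.])), (0.011, array([-34.,  84.]))]
k top [(-0.011, array([-57.,  71.])), (0, array([-43.,  83.])), (0.011, array([-29.,  95.]))]
k [(-0.011, array([-61.,  75.])), (0, array([-48.,  88.])), (0.011, array([-34., 100.]))]
k out [(-0.011, array([-74.,  74.])), (0, array([-62.,  87.])), (0.011, array([-51.,  99.]))]
k out2 [(-0.011, array([-94.,  72.])), (0, array([-86.,  84.])), (0.011, array([-78.,  96.]))]
 [(-0.011, array([-111.,   72.])), (0, array([-106.,   84.])), (0.011, array([-100.,   96.]))]
```

Measured from the wrist image, the box origin is at about (0.473, 0.209) with a yaw of 10.4°. Panel size and lip position agree with the given dimensions. I'll close the gripper and turn it so the narrow finger edges (tool +z) face the lip.

Call:
play_rows(moves=[[-1, 0, 0, 0, -0.12], [-1, 0, 0, 0, -0.12], [-1, 0, 0, 0, -0.12], [-1, 0, 0, 0, -0.12], [-1, 0, 0, 0, -0.12], [-1, 0, 0, 0, -0.12], [-1, 0, 0, 0, -0.12], [-1, 0, 0, 0, -0.12], [-1, 0, 0, 0, -0.12], [-1, 0, 0, 0, -0.12], [-1, 0, 0, 0, -0.12], [-1, 0, 0, 0, -0.12], [-1, 0, 0, 0, -0.12], [-1, 0, 0, 0, -0.022], [-1, 0, -0.0015, 0.022, 0], [-1, 0, 0, 0.022, 0], [-1, 0, 0, 0, 0], [-1, 0, 0, 0, 0]])

```text
time_s: 4.0
ee_pos: [0.3877, 0.195, 0.2307]
tcp_rot: [[-0.002, -0.18, 0.984], [-0.001, 0.984, 0.18], [-1.0, -0.0, -0.002]]
wrist_force: [-0.3, -0.3, -0.5]
opening: 0.0
```

Run:
```python
from bench import arm,camera,camera_model
import cv2
s=arm.sense();print(s["time_s"],s["ee_pos"],s["tcp_rot"],s["wrist_force"],s["opening"],s["joint_positions"])
for n in ["side","wrist","scene"]:
    cv2.imwrite(f"pics/{n}2.png",camera(n)[:,:,::-1])
a=cv2.imread("pics/side2.png")
cv2.imwrite("pics/gz2.png",cv2.resize(a[60:290,230:390],None,fx=3.7,fy=2.6*1.0,interpolation=cv2.INTER_CUBIC) if 0 else cv2.resize(a[90:270,240:390],None,fx=3.3,fy=3.3,interpolation=cv2.INTER_CUBIC))
```

```text
4.0 [0.38768246 0.19503793 0.23074022] [[-1.63502506e-03 -1.79734985e-01  9.83713709e-01]
 [-5.73148875e-04  9.83715031e-01  1.79734274e-01]
 [-9.99998499e-01 -2.69944365e-04 -1.71141363e-03]] [-0.34023405 -0.26390518 -0.45188264] 3.812205873747572e-05 [ 2.33331539e+01 -2.45351422e+01  1.10298510e+02  6.97109635e-03
  9.43356572e+01 -7.70206360e+01]
```

View pics/gz2.png

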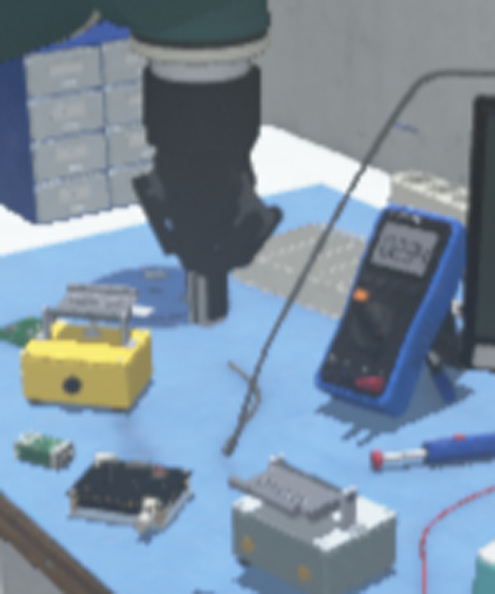

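View pics/wrist2.png

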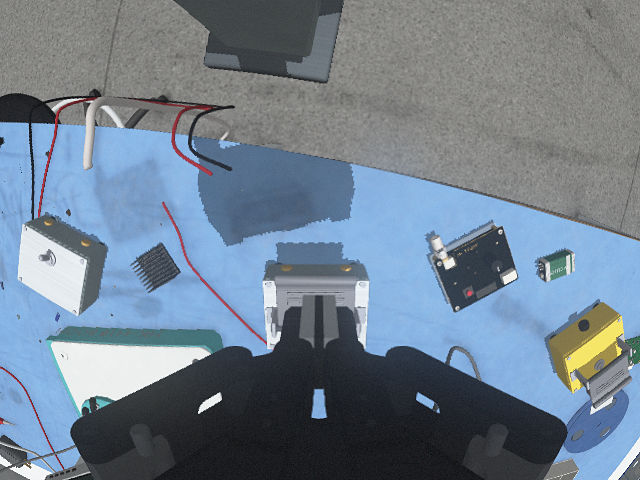

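Call:
play_rows(moves=[[-1, 0.03, -0.0015, 0, 0], [-1, 0.03, 0, 0, 0], [-1, 0.03, 0, 0, 0], [-1, 0.03, 0, 0, 0], [-1, 0.03, 0, 0, 0], [-1, 0.029, 0, 0, 0], [-1, 0, 0, 0.012, 0], [-1, 0, 0, 0.01, 0], [-1, 0, 0, 0, 0], [-1, 0, 0, 0, 0]])

```text
time_s: 4.98
ee_pos: [0.41, 0.1972, 0.0534]
tcp_rot: [[0.001, -0.181, 0.984], [0.001, 0.984, 0.181], [-1.0, 0.0, 0.001]]
wrist_force: [0.2, 0.0, 0.1]
opening: -0.0002
```

Run:
```python
from bench import arm,camera,camera_model
import cv2
s=arm.sense();print(s["time_s"],s["ee_pos"],s["wrist_force"])
for n in ["side","wrist","scene"]:
    cv2.imwrite(f"pics/{n}3.png",camera(n)[:,:,::-1])
a=cv2.imread("pics/side3.png")
cv2.imwrite("pics/gz3.png",cv2.resize(a[160:290,260:390],None,fx=4.5,fy=4.5,interpolation=cv2.INTER_CUBIC))
```

```text
4.9833 [0.41003392 0.19720746 0.05337782] [0.23214058 0.0499055  0.08590086]
```

View pics/gz3.png

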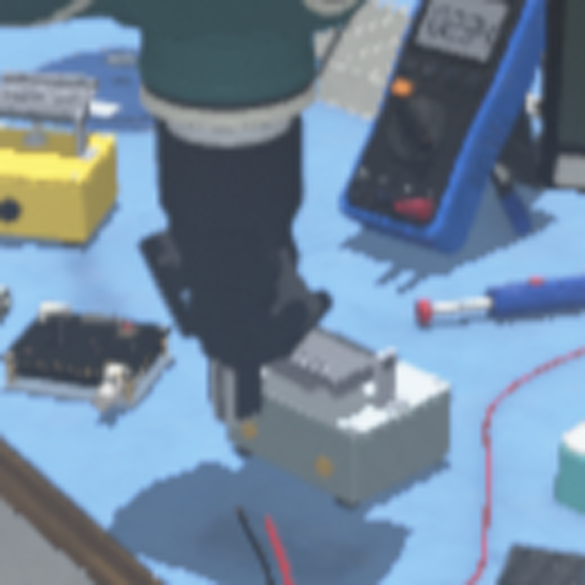

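View pics/wrist3.png

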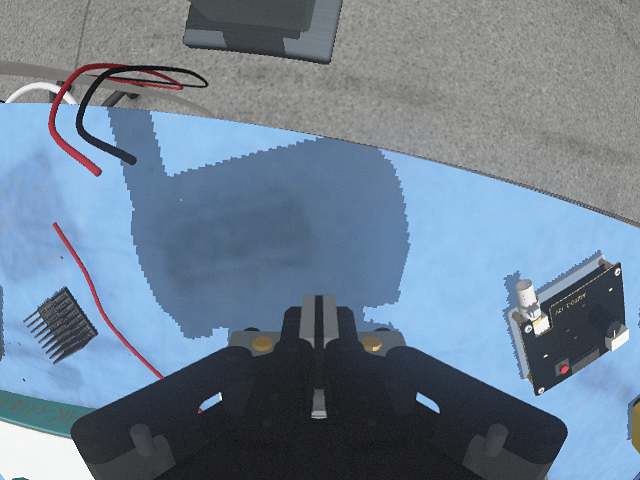

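Call:
play_rows(moves=[[-1, 0, 0, 0.002, 0], [-1, 0, 0, 0.002, 0], [-1, 0, 0, 0, 0]])

```text
time_s: 5.38
ee_pos: [0.4137, 0.1977, 0.0526]
tcp_rot: [[0.0, -0.181, 0.983], [0.0, 0.983, 0.181], [-1.0, 0.0, 0.0]]
wrist_force: [-0.8, 0.9, -0.3]
opening: 0.0001
```

Call:
play_rows(moves=[[-1, 0, 0, 0.001, 0], [-1, 0, 0, 0, 0]])

```text
time_s: 5.55
ee_pos: [0.4146, 0.1978, 0.0523]
tcp_rot: [[0.0, -0.181, 0.983], [0.0, 0.983, 0.181], [-1.0, 0.0, 0.0]]
wrist_force: [0.4, 0.7, 0.7]
opening: -0.0003
```

Call:
play_rows(moves=[[-1, 0, 0, 0.001, 0], [-1, 0, 0, 0, 0]])

```text
time_s: 5.72
ee_pos: [0.4155, 0.198, 0.0523]
tcp_rot: [[-0.0, -0.181, 0.983], [-0.0, 0.983, 0.181], [-1.0, -0.0, -0.0]]
wrist_force: [-0.1, -0.2, 0.4]
opening: -0.0002
```

Call:
play_rows(moves=[[-1, 0, 0, 0.001, 0], [-1, 0, 0, 0, 0]])

```text
time_s: 5.88
ee_pos: [0.4165, 0.1982, 0.0523]
tcp_rot: [[0.0, -0.181, 0.983], [0.0, 0.983, 0.181], [-1.0, 0.0, 0.0]]
wrist_force: [0.2, 0.0, -0.3]
opening: 0.0001
```

Call:
play_rows(moves=[[-1, 0, 0, 0.001, 0], [-1, 0, 0, 0, 0]])

```text
time_s: 6.05
ee_pos: [0.4175, 0.1984, 0.0523]
tcp_rot: [[0.0, -0.181, 0.983], [-0.0, 0.983, 0.181], [-1.0, -0.0, 0.0]]
wrist_force: [0.1, -0.0, -0.2]
opening: -0.0001
```

Call:
play_rows(moves=[[-1, 0, 0, 0.001, 0], [-1, 0, 0, 0, 0]])

```text
time_s: 6.22
ee_pos: [0.4182, 0.1985, 0.0522]
tcp_rot: [[-0.001, -0.181, 0.983], [-0.0, 0.983, 0.181], [-1.0, -0.0, -0.001]]
wrist_force: [-2.2, -1.3, 0.3]
opening: 0.0001
```

Call:
play_rows(moves=[[-1, 0, 0, 0.001, 0], [-1, 0, 0, 0, 0]])

```text
time_s: 6.38
ee_pos: [0.4184, 0.1985, 0.0518]
tcp_rot: [[-0.003, -0.181, 0.983], [-0.001, 0.983, 0.181], [-1.0, -0.0, -0.003]]
wrist_force: [-9.1, -1.2, 1.5]
opening: 0.0001
```

Call:
play_rows(moves=[[-1, -0.002, 0, 0.0005, 0], [-1, -0.002, 0, 0.0005, 0]])

```text
time_s: 6.55
ee_pos: [0.4191, 0.1986, 0.0556]
tcp_rot: [[-0.003, -0.181, 0.983], [-0.001, 0.983, 0.181], [-1.0, -0.0, -0.004]]
wrist_force: [-11.4, -1.3, 1.4]
opening: -0.0002
```

Call:
play_rows(moves=[[-1, -0.002, 0, 0.0005, 0], [-1, -0.002, 0, 0.0005, 0]])

```text
time_s: 6.72
ee_pos: [0.4201, 0.1988, 0.0598]
tcp_rot: [[-0.003, -0.181, 0.983], [-0.001, 0.983, 0.181], [-1.0, -0.0, -0.004]]
wrist_force: [-12.1, -0.9, 2.2]
opening: -0.0002
```

```bash
cat > look.py <<'E'
import sys,cv2
from bench import arm,camera
k=sys.argv[1]
s=arm.sense();print(s["time_s"],s["ee_pos"],s["wrist_force"])
a=camera("side")[:,:,::-1];b=camera("scene")[:,:,::-1]
cv2.imwrite(f"pics/side{k}.png",a);cv2.imwrite(f"pics/scene{k}.png",b)
import numpy as np
A=cv2.resize(a[190:280,280:370],(540,540),interpolation=cv2.INTER_CUBIC);B=cv2.resize(b[205:285,250:330][:,:],(540,540),interpolation=cv2.INTER_CUBIC)
cv2.imwrite(f"pics/look{k}.png",cv2.resize(np.hstack([A,B]),(800,400)))
E
python3 look.py 4
```

```text
6.7167 [0.4200809  0.19882427 0.05975796] [-12.1060814   -0.9093576    2.18477739]
```

View pics/look4.png

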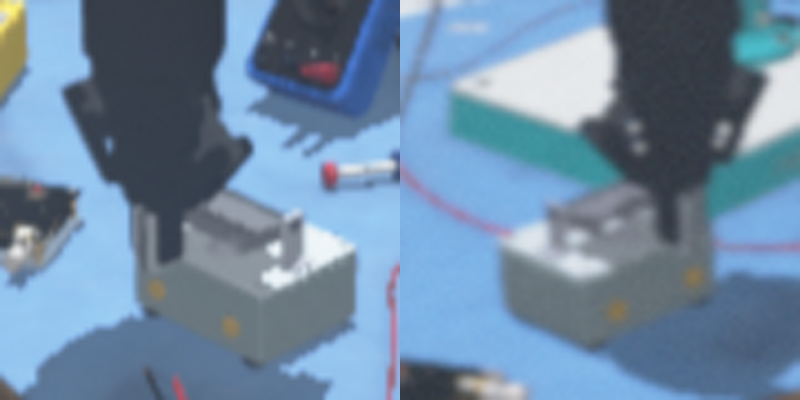

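Call:
play_rows(moves=[[-1, -0.002, 0, 0.0005, 0], [-1, -0.002, 0, 0.0005, 0], [-1, -0.002, 0, 0.0005, 0]])

```text
time_s: 7.07
ee_pos: [0.4216, 0.1991, 0.0658]
tcp_rot: [[-0.003, -0.181, 0.983], [-0.001, 0.983, 0.181], [-1.0, -0.0, -0.003]]
wrist_force: [-12.6, -2.1, 3.4]
opening: 0.0003
```

Call:
play_rows(moves=[[-1, -0.002, 0, 0.001, 0], [-1, -0.002, 0, 0.001, 0]])

```text
time_s: 7.23
ee_pos: [0.4236, 0.1995, 0.07]
tcp_rot: [[-0.003, -0.181, 0.983], [-0.001, 0.983, 0.181], [-1.0, -0.0, -0.003]]
wrist_force: [-13.4, -3.3, 5.6]
opening: 0.0003
```

```bash
python3 look.py 5
```

```text
7.2333 [0.42358727 0.19952032 0.07000203] [-13.43431962  -3.28468939   5.63095296]
```

View pics/look5.png

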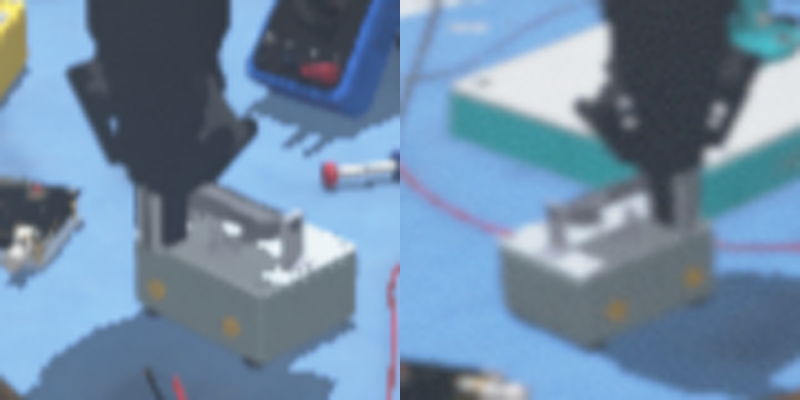

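Call:
play_rows(moves=[[-1, -0.003, 0, 0.0014, 0], [-1, -0.003, 0, 0.0019, 0], [-1, -0.003, 0, 0.002, 0]])

```text
time_s: 7.58
ee_pos: [0.4294, 0.2006, 0.0793]
tcp_rot: [[-0.002, -0.181, 0.983], [-0.0, 0.983, 0.181], [-1.0, -0.0, -0.002]]
wrist_force: [-2.0, 0.1, 1.3]
opening: -0.0002
```

Call:
play_rows(moves=[[-1, -0.0025, 0, 0.0025, 0], [-1, -0.0025, 0, 0.0026, 0], [-1, -0.0025, 0, 0.0026, 0]])

```text
time_s: 7.83
ee_pos: [0.4378, 0.2021, 0.087]
tcp_rot: [[0.0, -0.181, 0.983], [0.0, 0.983, 0.181], [-1.0, -0.0, 0.0]]
wrist_force: [-1.6, -0.2, 0.6]
opening: -0.0
```

Call:
play_rows(moves=[[-1, -0.0015, 0, 0.002, 0], [-1, -0.0015, 0, 0.002, 0], [-1, 0, 0, 0, 0]])

```text
time_s: 8.08
ee_pos: [0.4419, 0.2029, 0.09]
tcp_rot: [[0.0, -0.181, 0.983], [0.0, 0.983, 0.181], [-1.0, 0.0, 0.0]]
wrist_force: [-0.4, 0.5, 0.4]
opening: 0.0003
```

```bash
python3 look.py 6
```

```text
8.0833 [0.44193619 0.2028735  0.09004899] [-0.44261884  0.45442694  0.36238403]
```

View pics/look6.png

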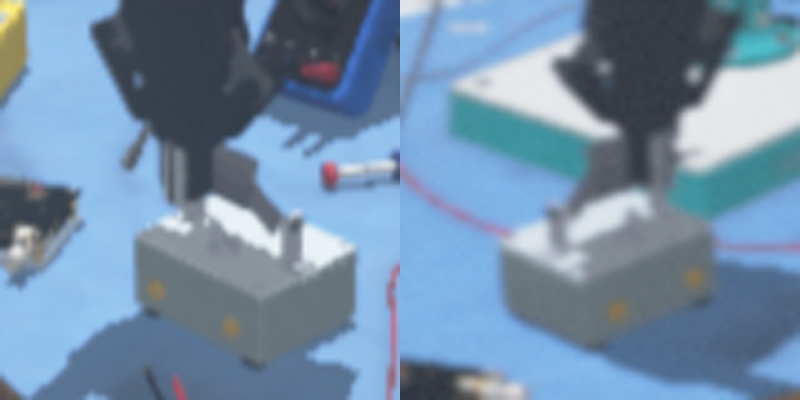

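The guard is up about 55° and the toggle is visible at (215,235) in the left panel, still off. Next I'll lower the finger in front of the toggle.

Call:
play_rows(moves=[[-1, 0.004, 0, 0, 0], [-1, 0.004, 0, 0, 0]])

```text
time_s: 8.35
ee_pos: [0.4414, 0.2028, 0.0815]
tcp_rot: [[0.0, -0.181, 0.983], [0.0, 0.983, 0.181], [-1.0, 0.0, 0.0]]
wrist_force: [-2.7, -0.5, 2.8]
opening: -0.0001
```

Call:
play_rows(moves=[[-1, 0.004, 0, 0, 0], [-1, 0.003, 0, 0, 0]])

```text
time_s: 8.52
ee_pos: [0.4412, 0.2027, 0.074]
tcp_rot: [[-0.001, -0.181, 0.983], [-0.0, 0.983, 0.181], [-1.0, -0.0, -0.001]]
wrist_force: [-1.0, -0.3, 0.6]
opening: 0.0001
```

Call:
play_rows(moves=[[-1, 0.003, 0, 0, 0], [-1, 0.003, 0, 0, 0]])

```text
time_s: 8.68
ee_pos: [0.4414, 0.2027, 0.0683]
tcp_rot: [[-0.0, -0.181, 0.983], [-0.0, 0.983, 0.181], [-1.0, -0.0, -0.0]]
wrist_force: [-1.4, 0.5, -0.4]
opening: 0.0
```

Call:
play_rows(moves=[[-1, 0.003, 0, 0, 0], [-1, 0.003, 0, 0, 0], [-1, 0, 0, 0, 0]])

```text
time_s: 8.93
ee_pos: [0.4412, 0.2027, 0.0621]
tcp_rot: [[-0.001, -0.181, 0.983], [-0.0, 0.983, 0.181], [-1.0, -0.0, -0.001]]
wrist_force: [-1.0, -1.0, -1.2]
opening: 0.0003
```

```bash
python3 look.py 7
```

```text
8.9333 [0.44123198 0.20269567 0.0620902 ] [-1.02449833 -0.9525673  -1.19400251]
```

View pics/look7.png

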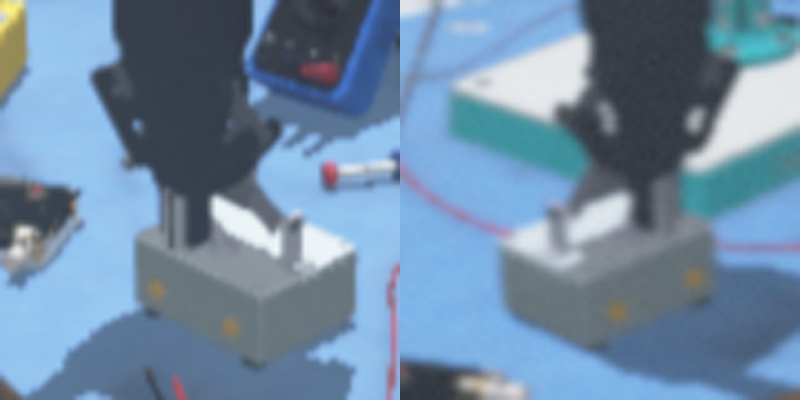

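Call:
play_rows(moves=[[-1, 0, 0, 0.002, 0], [-1, 0, 0, 0.002, 0], [-1, 0, 0, 0.002, 0]])

```text
time_s: 9.28
ee_pos: [0.4479, 0.2041, 0.0638]
tcp_rot: [[0.001, -0.181, 0.983], [0.0, 0.983, 0.181], [-1.0, 0.0, 0.001]]
wrist_force: [-3.6, -0.1, 6.0]
opening: 0.0002
```

Call:
play_rows(moves=[[-1, 0, 0, 0.002, 0], [-1, 0, 0, 0.002, 0]])

```text
time_s: 9.45
ee_pos: [0.4517, 0.2047, 0.0633]
tcp_rot: [[0.0, -0.181, 0.983], [0.0, 0.983, 0.181], [-1.0, 0.0, 0.0]]
wrist_force: [-2.7, 0.1, 1.6]
opening: 0.0002
```

Call:
play_rows(moves=[[-1, 0, 0, 0.002, 0], [-1, 0, 0, 0.002, 0]])

```text
time_s: 9.62
ee_pos: [0.4555, 0.2054, 0.0628]
tcp_rot: [[0.0, -0.181, 0.983], [-0.0, 0.983, 0.181], [-1.0, -0.0, 0.0]]
wrist_force: [-1.8, -1.0, 2.1]
opening: 0.0
```

```bash
python3 look.py 8
```

```text
9.6167 [0.45545313 0.20537488 0.06284423] [-1.80572481 -0.9937262   2.11762747]
```

View pics/look8.png

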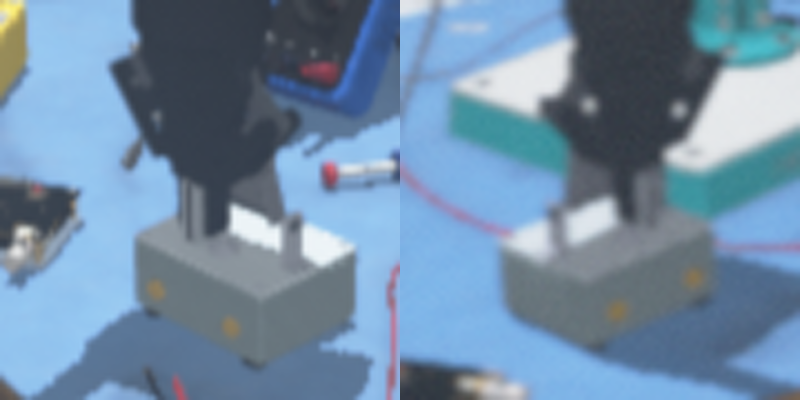

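Call:
play_rows(moves=[[-1, 0, 0, 0.001, 0], [-1, 0, 0, 0.001, 0]])

```text
time_s: 9.88
ee_pos: [0.4572, 0.2057, 0.0627]
tcp_rot: [[-0.0, -0.181, 0.983], [-0.0, 0.983, 0.181], [-1.0, -0.0, -0.0]]
wrist_force: [-1.6, 0.1, 1.8]
opening: 0.0001
```

Call:
play_rows(moves=[[-1, 0, 0, 0.001, 0], [-1, 0, 0, 0, 0]])

```text
time_s: 10.05
ee_pos: [0.4583, 0.2059, 0.0628]
tcp_rot: [[0.0, -0.181, 0.983], [-0.0, 0.983, 0.181], [-1.0, -0.0, 0.0]]
wrist_force: [-1.5, 1.0, 0.9]
opening: 0.0002
```

Call:
play_rows(moves=[[-1, 0, 0, 0.001, 0], [-1, 0, 0, 0, 0]])

```text
time_s: 10.22
ee_pos: [0.4592, 0.2061, 0.0628]
tcp_rot: [[-0.0, -0.181, 0.983], [0.0, 0.983, 0.181], [-1.0, 0.0, -0.0]]
wrist_force: [-2.4, -0.5, 1.1]
opening: 0.0
```

Call:
play_rows(moves=[[-1, 0, 0, 0.001, 0], [-1, 0, 0, 0, 0]])

```text
time_s: 10.38
ee_pos: [0.4602, 0.2062, 0.0628]
tcp_rot: [[0.0, -0.181, 0.983], [-0.0, 0.983, 0.181], [-1.0, -0.0, 0.0]]
wrist_force: [-0.8, -0.2, 0.9]
opening: 0.0001
```

Call:
play_rows(moves=[[-1, 0, 0, 0.001, 0], [-1, 0, 0, 0, 0]])

```text
time_s: 10.55
ee_pos: [0.4612, 0.2064, 0.0628]
tcp_rot: [[-0.0, -0.181, 0.983], [-0.0, 0.983, 0.181], [-1.0, -0.0, -0.0]]
wrist_force: [-1.6, -0.1, -0.1]
opening: 0.0001
```

Call:
play_rows(moves=[[-1, 0, 0, 0.001, 0], [-1, 0, 0, 0, 0]])

```text
time_s: 10.72
ee_pos: [0.4622, 0.2066, 0.0627]
tcp_rot: [[-0.0, -0.181, 0.983], [-0.0, 0.983, 0.181], [-1.0, -0.0, -0.0]]
wrist_force: [-1.9, -0.4, 0.3]
opening: 0.0
```

```bash
python3 look.py 9
python3 - <<'E'
import cv2
a=cv2.imread("pics/side9.png");cv2.imwrite("pics/s9z.png",cv2.resize(a[205:265,300:360],(600,600),interpolation=cv2.INTER_CUBIC))
E
```

```text
10.7167 [0.46218849 0.20660321 0.06274364] [-1.86139788 -0.35100129  0.28714144]
```

View pics/s9z.png

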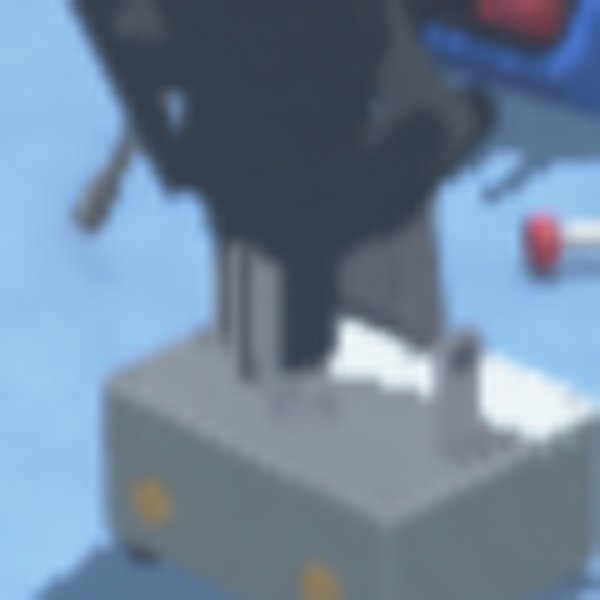

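Call:
play_rows(moves=[[-1, 0, 0, 0.001, 0], [-1, 0, 0, 0, 0]])

```text
time_s: 10.98
ee_pos: [0.4627, 0.2067, 0.0626]
tcp_rot: [[-0.001, -0.181, 0.983], [-0.0, 0.983, 0.181], [-1.0, -0.0, -0.001]]
wrist_force: [-5.3, -1.6, 1.1]
opening: -0.0001
```

Call:
play_rows(moves=[[-1, 0, 0, 0.001, 0], [-1, 0, 0, 0, 0]])

```text
time_s: 11.15
ee_pos: [0.4631, 0.2067, 0.0624]
tcp_rot: [[-0.003, -0.181, 0.983], [-0.001, 0.983, 0.181], [-1.0, -0.0, -0.003]]
wrist_force: [-12.3, -1.8, 3.7]
opening: 0.0003
```

The toggle reached a firm stop at 12 N. Drawing straight back now.

Call:
play_rows(moves=[[-1, 0, 0, -0.003, 0], [-1, 0, 0, -0.004, 0], [-1, 0, 0, -0.004, 0], [-1, 0, 0, -0.004, 0], [-1, 0, 0, -0.004, 0], [-1, 0, 0, -0.004, 0], [-1, 0, 0, -0.004, 0], [-1, 0, 0, -0.004, 0]])

```text
time_s: 11.82
ee_pos: [0.4332, 0.2013, 0.0628]
tcp_rot: [[0.0, -0.181, 0.983], [0.0, 0.983, 0.181], [-1.0, -0.0, 0.0]]
wrist_force: [-0.7, -0.0, -0.0]
opening: -0.0002
```

```bash
python3 look.py 10
```

```text
11.8167 [0.43318293 0.20126473 0.06282922] [-0.69625391 -0.02257672 -0.02844894]
```

View pics/look10.png

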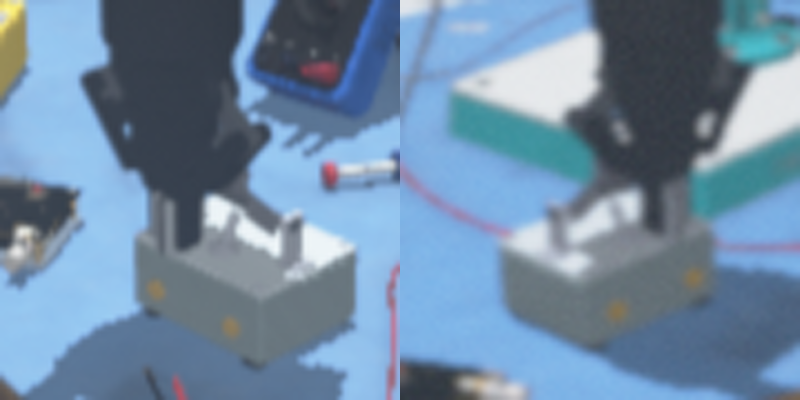

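Run:
```python
import cv2,numpy as np
from bench import camera_model
a=cv2.imread("pics/side10.png")
m=camera_model("side")
def pr(X):
    c=m["R"]@X+m["t"];return np.array([m["fx"]*c[0]/c[2]+m["cx"],m["fy"]*c[1]/c[2]+m["cy"]])
ex=np.array([.9836,.1805,0]);O=np.array([.4727,.2091,0])
P=lambda x,z:O+ex*x+np.array([0,0,z])
Z=12;x0,y0=312,215
A=cv2.resize(a[y0:y0+48,x0:x0+48],None,fx=Z,fy=Z,interpolation=cv2.INTER_CUBIC)
for X,col in [(P(-.005,.05),(0,0,255)),(P(-.005+.02*np.sin(.436),.068),(0,255,0)),(P(-.005+.02*np.sin(.314),.069),(255,0,0)),(P(-.013,.068),(0,255,255))]:
    p=(pr(X)-[x0,y0]+.5)*Z;cv2.circle(A,tuple(int(v) for v in p),4,col,-1);print(pr(X))
cv2.imwrite("pics/t10.png",A)
```

```text
[329.0945561  245.95732809]
[331.4375134  238.46428984]
[330.79438134 238.41613512]
[326.76073868 240.69900738]
```

View pics/t10.png

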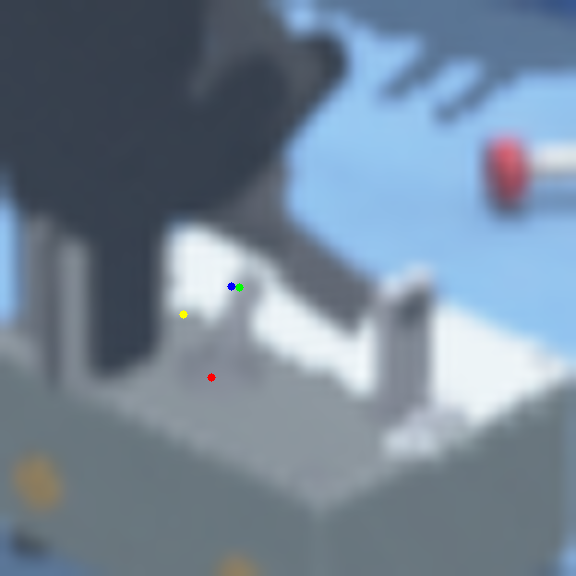

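The toggle leans fully back in the side view, with its tip at about crop pixel (250,280), on or just past the predicted "on" point. I'll back out the rest of the way.

Call:
play_rows(moves=[[-1, 0, 0, -0.004, 0], [-1, 0, 0, -0.004, 0], [-1, 0, 0, -0.004, 0], [-1, 0, 0, -0.004, 0], [-1, 0, 0, -0.006, 0], [-1, 0, 0, -0.008, 0], [-1, 0, 0, -0.008, 0], [-1, 0, 0, -0.008, 0], [-1, 0, 0, -0.008, 0], [-1, 0, 0, -0.006, 0], [-1, 0, 0, 0, 0], [-1, 0, 0, 0, 0], [-1, 0, 0, 0, 0], [-1, 0, 0, 0, 0], [-1, 0, 0, 0, 0], [-1, 0, 0, 0, 0]])

```text
time_s: 13.25
ee_pos: [0.3747, 0.1905, 0.0627]
tcp_rot: [[-0.0, -0.181, 0.983], [-0.0, 0.983, 0.181], [-1.0, -0.0, -0.0]]
wrist_force: [0.5, 0.4, -0.2]
opening: -0.0002
```

Call:
play_rows(moves=[[-1, -0.02, 0, 0, 0], [-1, -0.03, 0, 0, 0], [-1, -0.03, 0, 0, 0], [-1, -0.03, 0, 0, 0], [-1, -0.02, 0, 0, 0], [-1, 0, 0, 0, 0], [-1, 0, 0, 0, 0], [-1, 0, 0, 0, 0], [-1, 0, 0, 0, 0], [-1, 0, 0, 0, 0], [-1, 0, 0, 0, 0]])

```text
time_s: 14.17
ee_pos: [0.3744, 0.1904, 0.192]
tcp_rot: [[-0.001, -0.181, 0.983], [-0.001, 0.983, 0.181], [-1.0, -0.0, -0.001]]
wrist_force: [0.1, -0.2, -0.3]
opening: 0.0001
```

```bash
python3 look.py 11
python3 - <<'E'
import cv2,numpy as np
a=cv2.imread("pics/side0.png");b=cv2.imread("pics/side11.png")
f=lambda i:cv2.resize(i[210:290,290:380],(400,356),interpolation=cv2.INTER_CUBIC)
cv2.imwrite("pics/cmp.png",np.hstack([f(a),f(b)]))
d=cv2.absdiff(a,b).max(2)[210:290,290:380];print((d>30).sum())
E
```

```text
14.1667 [0.37439659 0.19037572 0.19201541] [ 0.1126207  -0.22846269 -0.27302057]
621
```

View pics/cmp.png

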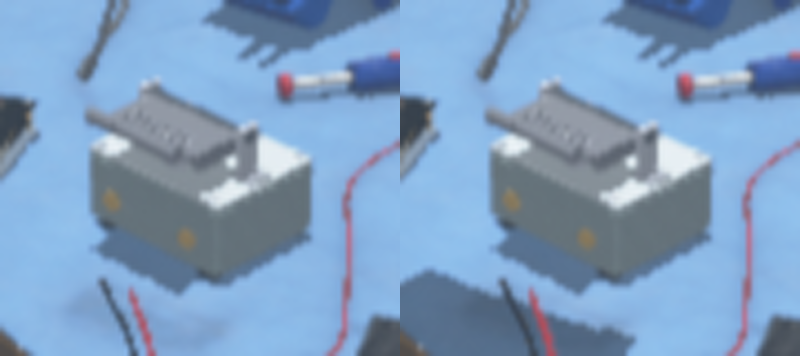

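View pics/side11.png

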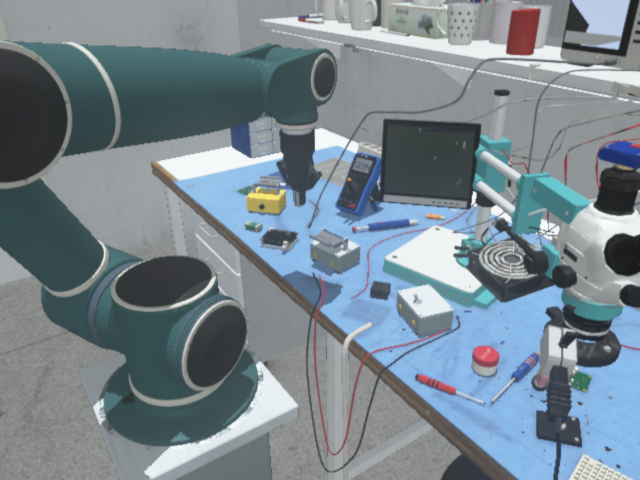

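The guard looks the same as in the starting picture, so it's shut. The box hasn't visibly moved and everything else is in place. Handing in.

```bash
python3 -c "
from bench import ticket
print(ticket.job_done())"
```

```text
the job is handed in; nothing more can be done
None
```

The guarded switch is on with its guard shut again. I handed the job in at about 14 s of the 51 s allowed; the interface gives no verdict.

**What I did:** With the gripper shut, I pressed a finger edge against the guard's lip and carried it up its arc to about 55°. I then lowered the finger in front of the toggle and pushed it over. It came to a firm stop, so I backed straight out and the guard dropped.

**Last checks:**
- **Toggle:** before the guard fell, the side camera showed it leaning fully back, about 1–2 pixels past the predicted "on" point. That is within what the calibration can resolve. With the guard shut it can't be seen any more.
- **Guard and box:** in the last side picture, both look just as they did at the start. This is judged by eye; I did not measure the final guard angle or box shift.
- **Other items:** the bare-toggle box, the yellow look-alike and the bystanders show no visible change in the side view. I did not measure these either.
- **Forces:** the highest wrist reading at the end of any move was about 14 N, and the arm was clear of everything at hand-in.

**One disagreement:** the finger met the lip about 1.6 mm beyond the position I had calculated, which is within the 2 mm calibration. The toggle's stop came correspondingly late.

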